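Clip down the lid of the fly-vial box

TASK

The lid is laid on the tall box of fly vials; flip down all four hinged clips around its lid and push each one home, so that it hangs flat along the side of the box. Leave the shallow slide box, whose clips also stand open, untouched.

Things in the scene. Friction and masses are not known exactly. Their poses are not given: they have to be found in the camera images.
- vial_box: the tall snap-lock box: white plastic, 130 mm (its x) by 180 mm (its y), wall 84 mm high; a grey-rimmed clear-topped lid (138 x 188 mm, top at 96 mm) lies seated on it, vials show inside. It is heavy and does not shift. Origin: centre of its underside, on the bench; z up. One grey clip is hinged at the middle of each of its four lid edges
- slide_box: the shallow bystander box of the same make, holding glass slides: 100 x 130 mm, lid top at 48 mm, with its own four smaller clips (26 mm long) standing open. Does not shift. Origin: centre of its underside; z up. To be left alone
- clip_front (a joint): angle of the clip on the -x side of the vial box; it faces the robot at yaw 0; hinge line at box-frame (-72, 0, 90) mm, along that edge. A grey plate 60 mm wide, 4 mm thick, reaching 40 mm out from its hinge. 0 = shut (hanging straight down beside the wall), 1.57 = sticking out level, 1.9 = upper stop; starts at 1.25 to 1.7
- clip_back (a joint): angle of the clip on the +x side of the vial box; hinge line at box-frame (+72, 0, 90) mm, along that edge. Plate, values and start as the front clip. All four have stiff hinges that stay where they are left: pressed down from above some 20 mm out from the hinge line a clip yields to 3 to 5 N; pushed inward near its lower end, 2 to 3 N bring it home to its stop at 0
- clip_left (a joint): angle of the clip on the +y side of the vial box; hinge line at box-frame (0, +97, 90) mm, along that edge. Plate, values and behaviour as the front and back clips. The outer face of a shut clip stands 2 mm out from its hinge line
- clip_right (a joint): angle of the clip on the -y side of the vial box; hinge line at box-frame (0, -97, 90) mm, along that edge. Plate, values and behaviour as the front and back clips

How it is judged:
At the end, for the whole second after the job is handed in: each of the four clips of the tall box is shut, within 0.25 rad (14 degrees) of hanging straight down (value of joint each of clip_front, clip_back, clip_left, clip_right below 0.25 rad); the robot touches nothing.
It fails at once if the shallow slide box or its clips are pressed or knocked with more than 2 N (contact force between slide_box and the fingers above 2 N or contact force between slide_box and the arm above 2 N).
It also fails if it takes over 51 s, if anything falls off the work surface, if the arm or the gripper's body presses on something with over 40 N, if the wrist force passes 120 N, or if a joint passes its speed limit or range.

ROBOT

A 6-joint arm with a two-finger parallel gripper is mounted at the origin on the work surface. World frame = base frame: x ahead of the robot, y to its left, z up, the work surface at z = 0. Lengths are in m, angles in rad, forces in N, time in s.
With the tool pointing down it reaches from about 0.325 to 0.85 m from the base axis. Payload 15.5 kg.
Tool frame: the origin (TCP) lies between the finger pads; the fingertips stand 19 mm ahead of it and the grasp point (between the pads) is the TCP; z points along the fingers, y is the line along which they close (so a half turn about z gives the same grasp; the last joint's range is limited). The gripper opens to 91 mm and grips with 3 to 60 N. Pads are 32 mm wide; open, the fingers measure 118 mm over their backs; the gripper's body (76 mm by 178 mm) begins 60 mm behind the grasp point.
Start: joints at [1.236, 0.494, 1.345, -0, 1.302, -0.096], TCP at [0.148, 0.607, 0.233] pointing down, gripper open.
Joint ranges: [-2.91, 2.91], [-0.82, 2.16], [0.22, 2.67], [-1.22, 4.37], [0.12, 2.79], [-3.08, 3.08]. Speed limits (rad/s): [1.89, 1.89, 2.57, 3.01, 3.01, 3.01].

INTERFACE

Orientations are given as [roll, pitch, yaw] about the fixed x, y, z axes, in that order (R = Rz(yaw) Ry(pitch) Rx(roll)).
In Python, from station import robot gives the robot as it stands.
- The arm moves only by the tool move_arm, never from a script. Its argument "moves" is a list of rows, each a list of 3 entries, a list of its own where there are three numbers: the shift along the tool's x, y, z as a fraction of full scale, then the turn, a rotation vector about the tool's x, y, z as a fraction of full scale, then the gripper's target within -1 to 1 (fully open at 1, half-way at 0, shut at -1). In form: [[[x, y, z], [wx, wy, wz], fingers], ...]. A call has 1 to 12 rows; each row shifts and turns the commanded pose from where the row before left it, along the tool's axes as they then stand; what a row does not reach is not made up. Full scale, the value 1, is 0.02 m for a shift and 8 degrees for a turn. A row lasts 1/8 s, in which the tool goes at most 62.5 mm and 10.7 degrees, less where a joint would pass 70% of its speed; a pose out of reach is approached as far as the arm can. A call with a number of a shift or a turn outside -1 to 1 is refused whole. A call with a gripper value outside its range is refused whole. The fingers move at their own pace and stop on an object; "force" is the grip in N (left out, the last holds). Time passes only in rows, so rows that do not move let the fingers close. It gives the time, the measured TCP pose, the force, the opening and the grip force at its end, in the units of the state.
- robot.observe(): the state, without advancing time (a new reading comes with each control period).
- robot.grab_frame(name): name is "scene" or "top"; returns a dict with "color" (384x512x3 uint8, red, green, blue), "K" (3x3 intrinsics, pixels), "R" (3x3) and "t" (3): a world point X has camera coordinates R X + t. Camera axes: x right, y down, z forward; pixel columns grow to the right and rows downward; lengths in m; the calibration is good to about 2 mm. A picture is of the moment at which its call begins. There is no depth.
- robot.hand_in(): hands the job in; it is judged then, once.
The state is a dict: "t": time; "joint_positions": joint angles; "dq": joint speeds; "tau": joint torques, N m; "ee_pos": TCP position; "tool_rot": TCP orientation; "ft_force": force on the tool from outside, world axes, zero at the start; "wrist_torque": the same for the moment, N m; "width": finger opening in m; "grip_force": force on a finger pad.
Only numpy, scipy, OpenCV 4.12 (cv2) and the standard library are available. Lean on these libraries where they do the work, as an engineer would, in place of code of your own. Each camera call takes 0.05 s, during which the arm holds its last target. There are 200 camera calls.

## Working session

There is one attempt and no reset: what is moved stays moved. The work goes in short steps, Python scripts to look and compute and a tool call to move; the robot and the scene stay as the last step left them, time stands still between calls to the robot, and variables do not carry over. Pictures are saved under pics/ and viewed, at most 10 in all, crops included, and the job is handed in when it is done.

Besides the shell and the picture viewer there is one more tool, called after "Request:" as a command line: name --argument value ..., lists and objects as JSON in quotes. move_arm: Moves the arm, as the interface text tells. Shift numbers are shares of 0.02 m and turn numbers shares of 8 degrees, none past 1 either way. Its arguments: {"type":"object","properties":{"moves":{"type":"array","items":{"type":"array"}},"force":{"type":"number"}},"required":["moves"]}

```bash
mkdir -p pics; ls; python3 - <<'E'
from station import robot
import cv2,numpy as np
for n in("top","scene"):
    f=robot.grab_frame(n); cv2.imwrite(f"pics/{n}0.png",f["color"][:,:,::-1]); print(n,f["K"].tolist(),f["R"].round(4).tolist(),f["t"].round(4).tolist())
s=robot.observe();print(s)
E
```

```text
pics
top [[377.9039460994148, 0.0, 252.70840848809308], [0.0, 377.9039460994148, 192.61725873350466], [0.0, 0.0, 1.0]] [[0.0009, -1.0, -0.0059], [-0.9966, -0.0004, -0.0823], [0.0823, 0.006, -0.9966]] [-0.0036, 0.5839, 0.8842]
scene [[384.1377137025731, 0.0, 256.09550527755385], [0.0, 384.1377137025731, 197.81030258322457], [0.0, 0.0, 1.0]] [[-0.0532, 0.9985, -0.01], [0.7527, 0.0335, -0.6576], [-0.6563, -0.0425, -0.7533]] [0.0285, -0.3561, 1.2681]
{'t': 0.1, 'joint_positions': array([ 1.23652511e+00,  4.94111698e-01,  1.34609154e+00,  8.92481410e-06,
        1.30251273e+00, -9.55303610e-02]), 'dq': array([-0.00021259, -0.00185363, -0.00146144,  0.0016403 ,  0.00187609,
       -0.00057287]), 'tau': array([ 1.22124144e-03, -8.80237412e+01, -3.82551634e+01,  7.11371633e-02,
        4.81419743e-02, -1.83650872e-05]), 'ee_pos': array([0.14770059, 0.60694859, 0.23239612]), 'tool_rot': array([-3.14047529e+00, -1.15710585e-04,  2.90284937e+00]), 'ft_force': array([-0.33725002,  0.39503122, -0.32578944]), 'wrist_torque': array([ 0.03026574,  0.03884829, -0.03722018]), 'grip_force': 0.0, 'width': 0.09079954436608247}
```

View pics/top0.png

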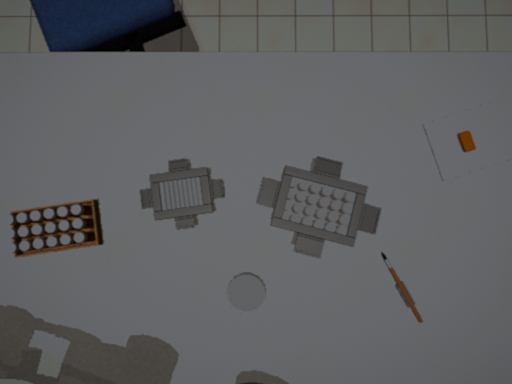

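View pics/scene0.png

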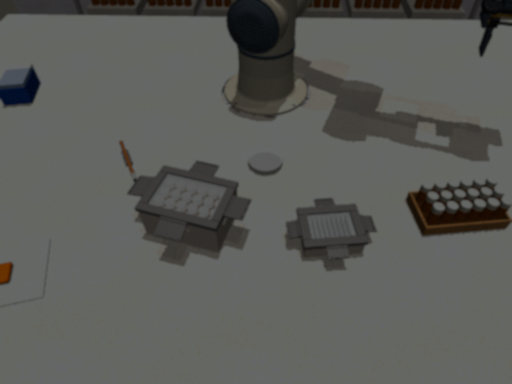

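The top view shows the vial box centred near (320,206), with its clips at (327,167), (269,192), (369,218) and (309,245). The slide box is at (182,193). The scene view shows the same, with the vial box at (187,203).

```bash
cat > h.py <<'E'
import cv2,numpy as np
from station import robot
def cast(f,uv,z):
    d=f["R"].T@np.linalg.inv(f["K"])@np.array([uv[0],uv[1],1.]); c=-f["R"].T@f["t"]
    return c+d*(z-c[2])/d[2]
def proj(f,X):
    p=f["K"]@(f["R"]@np.array(X)+f["t"]); return p[:2]/p[2]
E
python3 - <<'E'
from h import *
f=robot.grab_frame("top"); im=f["color"]
g=cv2.cvtColor(im,cv2.COLOR_RGB2GRAY)
x0,y0,x1,y1=250,145,390,265
c=g[y0:y1,x0:x1]; bg=np.median(c); print(bg,)
big=cv2.resize(cv2.convertScaleAbs(im[y0:y1,x0:x1,::-1],alpha=1.8),None,fx=5,fy=5,interpolation=cv2.INTER_CUBIC)
cv2.imwrite("pics/c1.png",big)
for thr in (8,14,20):
    m=((c.astype(int)<bg-thr)*255).astype(np.uint8)
    cs,_=cv2.findContours(m,cv2.RETR_EXTERNAL,cv2.CHAIN_APPROX_NONE); k=max(cs,key=cv2.contourArea)
    m2=np.zeros_like(m); cv2.drawContours(m2,[k],-1,255,-1)
    m3=cv2.morphologyEx(m2,cv2.MORPH_OPEN,np.ones((41,41),np.uint8)) if 0 else cv2.morphologyEx(m2,cv2.MORPH_OPEN,cv2.getStructuringElement(cv2.MORPH_ELLIPSE,(35,35)))
    k=max(cv2.findContours(m3,cv2.RETR_EXTERNAL,cv2.CHAIN_APPROX_NONE)[0],key=cv2.contourArea)
    r=cv2.minAreaRect(k); b=cv2.boxPoints(r)+[x0,y0]; P=np.array([cast(f,p,.096) for p in b])
    print(thr,b.round(1).tolist(),P[:,:2].round(4).tolist(),P.mean(0).round(4),[round(np.linalg.norm(P[i]-P[i-1]),4) for i in range(4)])
E
```

```text
105.0
8 [[264.4, 173.4], [360.2, 157.5], [373.4, 236.6], [277.6, 252.6]] [[0.6207, -0.0296], [0.6566, -0.2429], [0.4816, -0.2678], [0.4467, -0.0581]] [ 0.5514 -0.1496  0.096 ] [np.float64(0.1764), np.float64(0.2163), np.float64(0.1768), np.float64(0.2126)]
14 [[265.1, 172.4], [361.0, 159.2], [371.8, 237.6], [275.9, 250.8]] [[0.623, -0.031], [0.6527, -0.2445], [0.4793, -0.2642], [0.4504, -0.0544]] [ 0.5514 -0.1485  0.096 ] [np.float64(0.1742), np.float64(0.2155), np.float64(0.1745), np.float64(0.2118)]
20 [[264.7, 174.2], [359.8, 158.9], [372.3, 236.8], [277.2, 252.1]] [[0.6191, -0.0303], [0.6532, -0.2419], [0.481, -0.2653], [0.4478, -0.0572]] [ 0.5503 -0.1487  0.096 ] [np.float64(0.1734), np.float64(0.2144), np.float64(0.1738), np.float64(0.2108)]
```

View pics/c1.png

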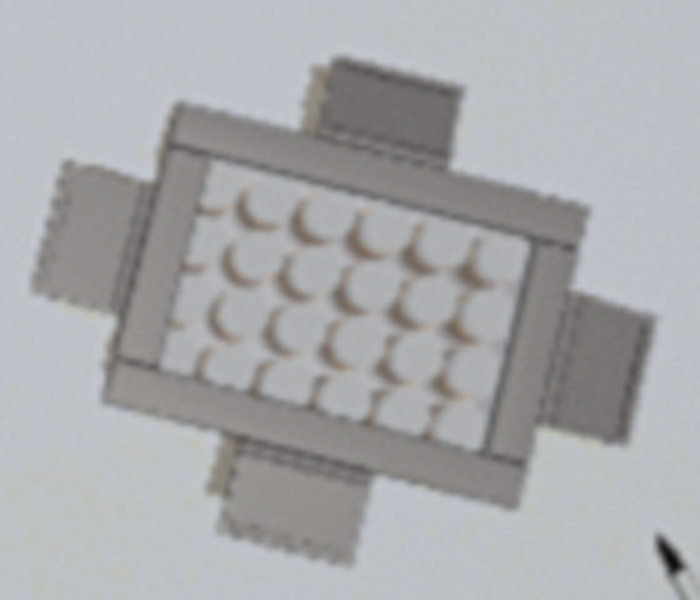

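The crop shows the lid outline clearly, with corners at about (178,103), (588,208), (517,507) and (103,402) in crop pixels. All four clips stick out roughly level.

```bash
cat >> h.py <<'E'
def plan(c,yaw,name,gap,tipz):
    # tool displacement (tool axes, mm) to put finger inner face 'gap' mm outside hinge line, tips at tipz
    s=robot.observe(); from scipy.spatial.transform import Rotation as Ro
    o={"front":(-72-gap-16,0),"back":(72+gap+16,0),"left":(0,97+gap+13.5),"right":(0,-97-gap-13.5)}[name]
    T=np.array([*(np.array(c)+np.array([[np.cos(yaw),-np.sin(yaw)],[np.sin(yaw),np.cos(yaw)]])@np.array(o)/1e3),tipz+.019])
    R=Ro.from_euler("xyz",s["tool_rot"]).as_matrix()
    print(name,T.round(4),"tool mm",(R.T@(T-s["ee_pos"])*1e3).round(1),"yaw err deg",np.degrees((yaw+np.pi-s["tool_rot"][2]+np.pi/2)%np.pi-np.pi/2).round(2))
E
python3 - <<'E'
from h import *
f=robot.grab_frame("top"); print("cam",(-f["R"].T@f["t"]).round(3))
b=np.array([[178,103],[588,208],[517,507],[103,402]])/5-.4+[250,145]
P=np.array([cast(f,p,.096) for p in b])[:,:2]; c=P.mean(0)
print(P.round(4).tolist(),c.round(4),[round(np.linalg.norm(P[i]-P[i-1]),4) for i in range(4)])
ex=(P[0]+P[1]-P[2]-P[3]); ey=P[0]+P[3]-P[1]-P[2]
print(np.degrees([np.arctan2(ex[1],ex[0]),np.arctan2(-ey[0],ey[1])]))
yaw=(np.arctan2(ex[1],ex[0])*138+np.arctan2(-ey[0],ey[1])*188)/326
# scene check: project expected corners
g=robot.grab_frame("scene"); R=np.array([[np.cos(yaw),-np.sin(yaw)],[np.sin(yaw),np.cos(yaw)]])
im=g["color"].copy()
for sx,sy in((1,1),(1,-1),(-1,-1),(-1,1)): 
    X=[*(c+R@[sx*.069,sy*.094]),.096]; cv2.drawMarker(im,tuple(proj(g,X).round().astype(int).tolist()),(255,0,0),0,5,1); print(proj(g,X).round(1))
cv2.imwrite("pics/s1.png",cv2.resize(cv2.convertScaleAbs(im[150:280,110:400,::-1],alpha=1.7),None,fx=2.7,fy=2.7,interpolation=cv2.INTER_CUBIC))
# slide box extents
for p in ((225,188),(182,193)): print("slide",cast(f,p,.048).round(3))
plan(c,yaw,"left",12,.15)
E
```

```text
cam [ 0.509 -0.009  0.929]
[[0.6392, -0.0759], [0.5923, -0.2568], [0.4611, -0.2227], [0.5066, -0.0421]] [ 0.5498 -0.1494] [np.float64(0.1368), np.float64(0.1869), np.float64(0.1356), np.float64(0.1863)]
[-14.42326743 -14.33604258]
[215.7 227.3]
[133.3 206.6]
[162.6 163.5]
[238.1 180.2]
slide [0.593 0.062 0.048]
slide [0.581 0.162 0.048]
left [ 0.5802 -0.0307  0.169 ] tool mm [-571.  -517.5   63.9] yaw err deg -0.69
```

View pics/s1.png

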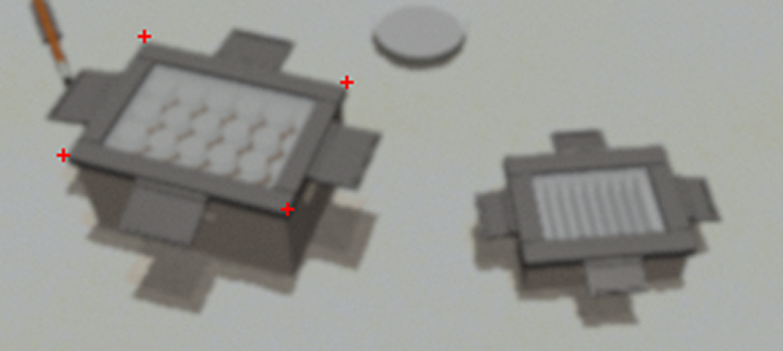

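Request:
move_arm --moves '[[[-0.5, -0.45, 0], [0, 0, 0], -1], [[-1, -0.9, 0], [0, 0, 0], -1], [[-1, -0.9, 0], [0, 0, 0], -1], [[-1, -0.9, 0], [0, 0, 0], -1], [[-1, -0.9, 0], [0, 0, 0], -1], [[-1, -0.9, 0], [0, 0, 0], -1], [[-1, -0.9, 0], [0, 0, 0], -1], [[-1, -0.9, 0], [0, 0, 0], -1], [[-1, -0.9, 0], [0, 0, 0], -1], [[-1, -0.9, 0], [0, 0, 0], -1], [[-1, -0.9, 0], [0, 0, 0], -1], [[-1, -0.9, 0], [0, 0, 0], -1]]' --force 20

```text
t: 1.75
ee_pos: [0.3227, 0.3502, 0.233]
tool_rot: [-3.142, 0.0, 2.903]
ft_force: [0.0, -0.2, -0.0]
width: 0.0006
grip_force: 0.0
```

Request:
move_arm --moves '[[[-1, -0.9, 0], [0, 0, 0], -1], [[-1, -0.9, 0], [0, 0, 0], -1], [[-1, -0.9, 0], [0, 0, 0], -1], [[-1, -0.9, 0], [0, 0, 0], -1], [[-1, -0.9, 0], [0, 0, 0], -1], [[-1, -0.9, 0], [0, 0, 0], -1], [[-1, -0.9, 0], [0, 0, 0], -1], [[-1, -0.9, 0], [0, 0, 0], -1], [[-1, -0.9, 0], [0, 0, 0], -1], [[-1, -0.9, 0], [0, 0, 0], -1], [[-1, -0.9, 0], [0, 0, 0], -1], [[-1, -0.9, 0], [0, 0, 0], -1]]'

```text
t: 3.25
ee_pos: [0.5044, 0.0837, 0.233]
tool_rot: [-3.141, -0.0, 2.902]
ft_force: [0.8, 0.3, -0.6]
width: 0.0009
grip_force: 0.0
```

Request:
move_arm --moves '[[[-1, -0.9, 0], [0, 0, 0], -1], [[-1, -0.9, 0.4], [0, 0, 0], -1], [[-1, -0.9, 0.8], [0, 0, 0], -1], [[-1, -0.9, 0.8], [0, 0, 0], -1], [[-1, -0.9, 0.8], [0, 0, 0], -1], [[0, 0, 0], [0, 0, 0], -1]]'

```text
t: 4.0
ee_pos: [0.58, -0.0278, 0.1758]
tool_rot: [-3.141, -0.002, 2.901]
ft_force: [-0.6, -0.4, 0.6]
width: 0.0007
grip_force: 0.0
```

```bash
python3 - <<'E'
from h import *
for n in ("left","back","right","front"): plan((.553,-.148),np.radians(-14.4),n,12,.15)
s=robot.observe(); print(s["t"],s["ee_pos"],s["tool_rot"],s["ft_force"],s["width"])
a=robot.grab_frame("top");b=robot.grab_frame("scene")
k=lambda im:cv2.resize(cv2.convertScaleAbs(im[:,:,::-1],alpha=1.7),(700,290),interpolation=cv2.INTER_CUBIC)
cv2.imwrite("pics/s2.png",np.vstack([k(a["color"][140:270,170:484]),k(b["color"][150:280,90:404])]))
print(proj(a,s["ee_pos"]-[0,0,.019]),proj(b,s["ee_pos"]-[0,0,.019]))
E
```

```text
left [ 0.5835 -0.0293  0.169 ] tool mm [-3.8 -0.7  6.8] yaw err deg -0.61
back [ 0.6499 -0.1729  0.169 ] tool mm [-102.5 -124.2    6.7] yaw err deg -0.61
right [ 0.5225 -0.2667  0.169 ] tool mm [  -1.2 -245.7    6.9] yaw err deg -0.61
front [ 0.4561 -0.1231  0.169 ] tool mm [  97.5 -122.1    7. ] yaw err deg -0.61
4.0 [ 0.5799594  -0.02777406  0.17576907] [-3.14118463e+00 -1.60065481e-03  2.90087782e+00] [-0.62830272 -0.36525984  0.5807602 ] 0.0006763879316214511
[264.28677962 189.21278075] [240.32908505 186.02992939]
```

View pics/s2.png

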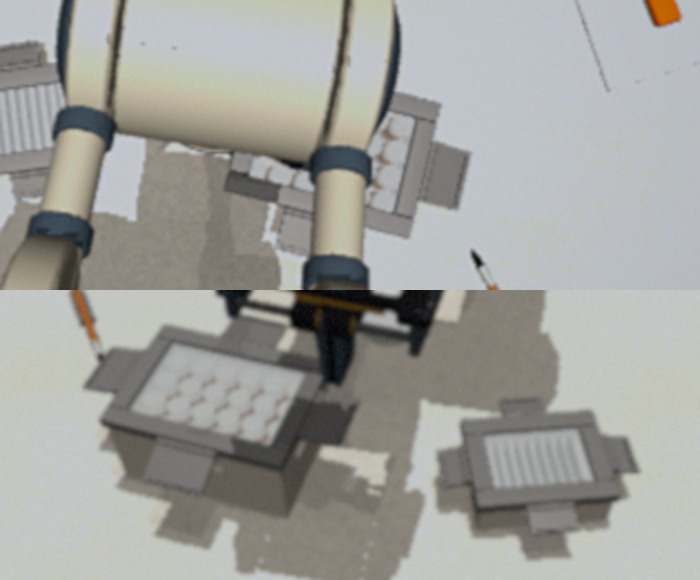

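Request:
move_arm --moves '[[[-0.2, 0, 1], [0, 0, -0.08], -1], [[0, 0, 1], [0, 0, 0], -1], [[0, 0, 0.5], [0, 0, 0], -1], [[0, 0, 0.5], [0, 0, 0], -1], [[0, 0, 0.5], [0, 0, 0], -1]]'

```text
t: 4.72
ee_pos: [0.5844, -0.0268, 0.107]
tool_rot: [3.141, 0.001, 2.914]
ft_force: [-0.9, -1.4, 2.7]
width: 0.0007
grip_force: 1.3
```

Request:
move_arm --moves '[[[0, 0, 0.4], [0, 0, 0], -1], [[0, 0, 0.4], [0, 0, 0], -1]]'

```text
t: 4.97
ee_pos: [0.5844, -0.027, 0.0906]
tool_rot: [3.142, 0.0, 2.914]
ft_force: [0.9, -0.1, 2.5]
width: 0.0005
grip_force: 1.0
```

Request:
move_arm --moves '[[[0, 0, 0.4], [0, 0, 0.16], -1], [[0, 0, 0.35], [0, 0, 0], -1], [[0, -0.25, 0], [0, 0, 0], -1], [[0, 0, 0], [0, 0, 0], -1]]'

```text
t: 5.48
ee_pos: [0.5828, -0.0322, 0.0759]
tool_rot: [-3.141, -0.0, 2.891]
ft_force: [0.2, -0.2, -0.1]
width: 0.0001
grip_force: 0.0
```

Request:
move_arm --moves '[[[0, -0.2, 0], [0, 0, 0], -1], [[0, 0, 0], [0, 0, 0], -1]]'

```text
t: 5.72
ee_pos: [0.582, -0.036, 0.0761]
tool_rot: [-3.142, 0.0, 2.891]
ft_force: [0.1, -0.2, -0.4]
width: 0.0002
grip_force: 0.0
```

Request:
move_arm --moves '[[[0, -0.1, 0], [0, 0, 0], -1], [[0, 0, 0], [0, 0, 0], -1]]'

```text
t: 5.98
ee_pos: [0.5815, -0.0377, 0.0759]
tool_rot: [-3.142, 0.0, 2.892]
ft_force: [0.3, 1.1, 0.3]
width: 0.0008
grip_force: 0.3
```

Request:
move_arm --moves '[[[0, -0.1, 0], [0, 0, 0], -1], [[0, 0, 0], [0, 0, 0], -1]]'

```text
t: 6.22
ee_pos: [0.581, -0.0396, 0.0759]
tool_rot: [-3.142, -0.0, 2.892]
ft_force: [-0.2, 0.4, -0.8]
width: 0.0002
grip_force: 0.4
```

```bash
python3 - <<'E'
from h import *
plan((.553,-.148),np.radians(-14.4),"left",2,.057)
b=robot.grab_frame("scene")
cv2.imwrite("pics/s3.png",cv2.resize(cv2.convertScaleAbs(b["color"][145:275,130:300,::-1],alpha=1.8),None,fx=4.5,fy=4.5,interpolation=cv2.INTER_CUBIC))
E
```

```text
left [ 0.581 -0.039  0.076] tool mm [ 0.1  0.6 -0.1] yaw err deg -0.08
```

View pics/s3.png

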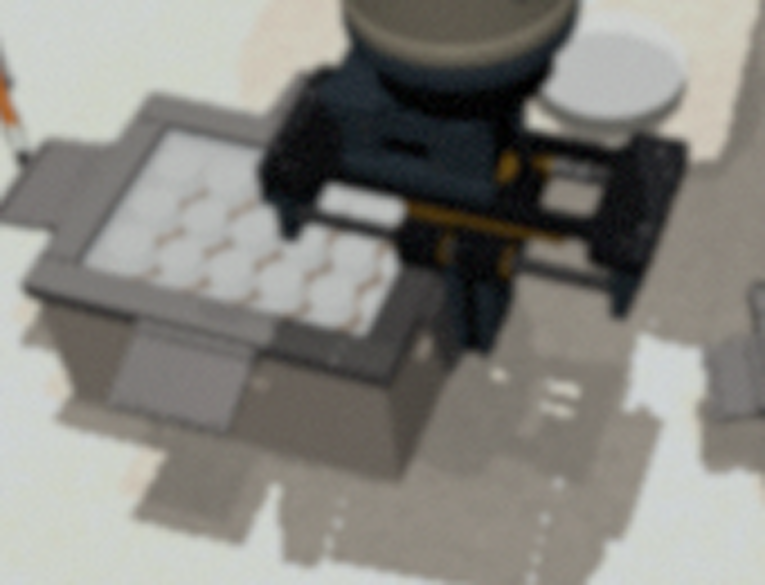

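The fingertips at (480,340) are beside the lid edge with the clip folded between them. I'll keep pushing until I feel the stop.

Request:
move_arm --moves '[[[0, -0.1, 0], [0, 0, 0], -1], [[0, 0, 0], [0, 0, 0], -1]]'

```text
t: 6.52
ee_pos: [0.5804, -0.0416, 0.0759]
tool_rot: [-3.142, -0.0, 2.892]
ft_force: [0.7, 0.1, -0.5]
width: 0.0005
grip_force: 0.4
```

Request:
move_arm --moves '[[[0, -0.1, 0], [0, 0, 0], -1], [[0, 0, 0], [0, 0, 0], -1]]'

```text
t: 6.78
ee_pos: [0.5799, -0.0436, 0.0759]
tool_rot: [-3.141, -0.0, 2.892]
ft_force: [-0.3, 0.4, -0.1]
width: 0.0004
grip_force: 0.3
```

Request:
move_arm --moves '[[[0, -0.1, 0], [0, 0, 0], -1], [[0, 0, 0], [0, 0, 0], -1]]'

```text
t: 7.02
ee_pos: [0.5797, -0.0443, 0.0759]
tool_rot: [3.14, 0.0, 2.891]
ft_force: [3.2, 13.8, -2.8]
width: 0.0004
grip_force: 7.1
```

Request:
move_arm --moves '[[[0, -0.1, 0], [0, 0, 0], -1], [[0, 0, 0], [0, 0, 0], -1]]'

```text
t: 7.28
ee_pos: [0.5797, -0.0446, 0.0758]
tool_rot: [3.138, 0.0, 2.891]
ft_force: [7.9, 30.7, -4.8]
width: 0.0006
grip_force: 15.5
```

Solid stop at 14–31 N, so the left clip is home. Backing off, lifting, and heading for the back clip.

Request:
move_arm --moves '[[[0, 0.6, 0], [0, 0, 0], -1], [[0, 0.3, -0.5], [0, 0, 0], -1], [[0, 0, -1], [0, 0, 0], -1], [[0, 0, -1], [0, 0, 0], -1], [[0, 0, -1], [0, 0, 0], -1], [[0, 0, -1], [0, 0, 0], -1], [[0, 0, -0.2], [0, 0, 0], -1]]'

```text
t: 8.15
ee_pos: [0.5841, -0.0301, 0.1716]
tool_rot: [-3.142, 0.003, 2.892]
ft_force: [-0.6, 0.2, -0.8]
width: 0.0007
grip_force: 0.0
```

```bash
python3 - <<'E'
from h import *
for n in ("back","right","front"): plan((.553,-.148),np.radians(-14.4),n,12,.15)
b=robot.grab_frame("scene")
cv2.imwrite("pics/s4.png",cv2.resize(cv2.convertScaleAbs(b["color"][145:275,130:300,::-1],alpha=1.8),None,fx=4.5,fy=4.5,interpolation=cv2.INTER_CUBIC))
E
```

```text
back [ 0.6499 -0.1729  0.169 ] tool mm [ -99.  -122.     2.9] yaw err deg -0.08
right [ 0.5225 -0.2667  0.169 ] tool mm [   1.2 -244.4    2.6] yaw err deg -0.08
front [ 0.4561 -0.1231  0.169 ] tool mm [ 101.  -121.8    2.4] yaw err deg -0.08
```

View pics/s4.png

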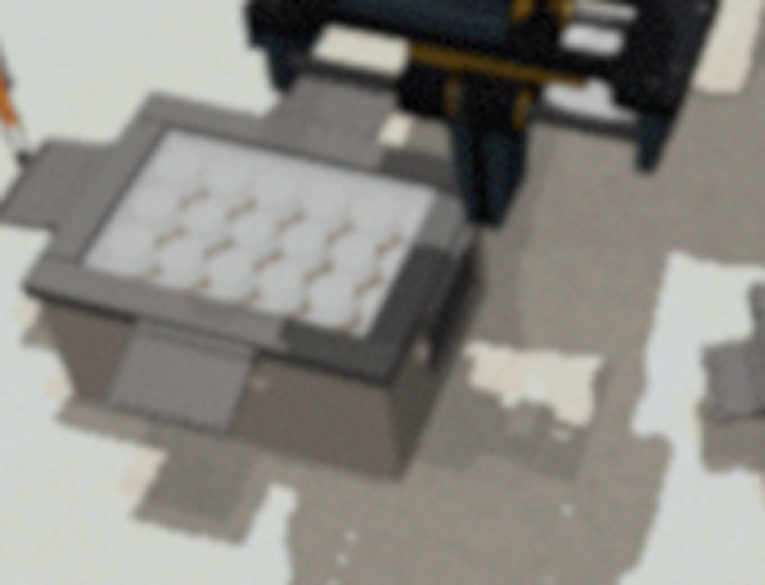

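The left clip now hangs flat at (455,310). The back clip is next.

Request:
move_arm --moves '[[[-0.8, -1, 0], [0, 0, 0], -1], [[-0.8, -1, 0], [0, 0, 0], -1], [[-0.8, -1, 0], [0, 0, 0], -1], [[-0.8, -1, 0], [0, 0, 0], -1], [[-0.8, -1, 0], [0, 0, 0], -1], [[-0.8, -1, 0], [0, 0, 0], -1], [[0, -0.1, 1], [0, 0, 0], -1], [[0, 0, 1], [0, 0, 0], -1], [[0, 0, 0.5], [0, 0, 0], -1], [[0, 0, 0.5], [0, 0, 0], -1], [[0, 0, 0.5], [0, 0, 0], -1]]'

```text
t: 9.57
ee_pos: [0.647, -0.1723, 0.1003]
tool_rot: [-3.141, 0.002, 2.892]
ft_force: [1.8, -1.5, 6.1]
width: 0.0003
grip_force: 2.6
```

Request:
move_arm --moves '[[[0, 0, 0.4], [0, 0, 0], -1], [[0, 0, 0.4], [0, 0, 0], -1], [[0, 0, 0.4], [0, 0, 0], -1]]'

```text
t: 9.95
ee_pos: [0.6465, -0.1719, 0.0756]
tool_rot: [-3.142, 0.0, 2.892]
ft_force: [2.4, 0.2, 1.6]
width: 0.0005
grip_force: 0.9
```

Request:
move_arm --moves '[[[0.2, 0, 0], [0, 0, 0], -1], [[0.2, 0, 0], [0, 0, 0], -1]]'

```text
t: 10.2
ee_pos: [0.6401, -0.1702, 0.076]
tool_rot: [-3.142, 0.004, 2.892]
ft_force: [24.3, -4.4, -17.7]
width: 0.0005
grip_force: 12.3
```

Request:
move_arm --moves '[[[0.1, 0, 0], [0, 0, 0], -1], [[0, 0, 0], [0, 0, 0], -1]]'

```text
t: 10.45
ee_pos: [0.6401, -0.1704, 0.0766]
tool_rot: [-3.141, 0.008, 2.891]
ft_force: [24.2, -5.3, -17.0]
width: 0.0003
grip_force: 12.0
```

Request:
move_arm --moves '[[[-0.6, 0, 0], [0, 0, 0], -1], [[-0.3, 0, -0.5], [0, 0, 0], -1], [[0, 0, -1], [0, 0, 0], -1], [[0, 0, -1], [0, 0, 0], -1], [[0, 0, -1], [0, 0, 0], -1], [[0, 0, -1], [0, 0, 0], -1]]'

```text
t: 11.2
ee_pos: [0.6537, -0.1737, 0.1674]
tool_rot: [-3.142, -0.0, 2.892]
ft_force: [0.2, -1.0, -0.2]
width: 0.0008
grip_force: 0.0
```

```bash
python3 - <<'E'
from h import *
for n in ("right","front"): plan((.553,-.148),np.radians(-14.4),n,12,.15)
E
```

```text
right [ 0.5225 -0.2667  0.169 ] tool mm [ 104.1 -122.5   -1.6] yaw err deg -0.08
front [ 0.4561 -0.1231  0.169 ] tool mm [ 2.04e+02  1.00e-01 -1.60e+00] yaw err deg -0.08
```

Request:
move_arm --moves '[[[0.87, -1, 0], [0, 0, 0], -1], [[0.87, -1, 0], [0, 0, 0], -1], [[0.87, -1, 0], [0, 0, 0], -1], [[0.87, -1, 0], [0, 0, 0], -1], [[0.87, -1, 0], [0, 0, 0], -1], [[0.87, -1, 0], [0, 0, 0], -1], [[0, -0.2, 0.9], [0, 0, 0], -1], [[0, 0, 0.85], [0, 0, 0], -1], [[0, 0, 0.5], [0, 0, 0], -1], [[0, 0, 0.5], [0, 0, 0], -1], [[0, 0, 0.5], [0, 0, 0], -1]]'

```text
t: 12.58
ee_pos: [0.5225, -0.2681, 0.1009]
tool_rot: [-3.141, 0.001, 2.892]
ft_force: [-0.5, 0.7, 5.3]
width: 0.0005
grip_force: 1.7
```

Request:
move_arm --moves '[[[0, 0, 0.4], [0, 0, 0], -1], [[0, 0, 0.4], [0, 0, 0], -1], [[0, 0, 0.4], [0, 0, 0], -1]]'

```text
t: 12.95
ee_pos: [0.5223, -0.2682, 0.0765]
tool_rot: [-3.141, 0.0, 2.892]
ft_force: [-1.4, -0.7, 2.0]
width: 0.0004
grip_force: 1.0
```

Request:
move_arm --moves '[[[0, 0.2, 0], [0, 0, 0], -1], [[0, 0.1, 0], [0, 0, 0], -1]]'

```text
t: 13.2
ee_pos: [0.5236, -0.2621, 0.0769]
tool_rot: [-3.142, -0.0, 2.892]
ft_force: [0.0, -2.8, -1.2]
width: 0.0003
grip_force: 1.1
```

Request:
move_arm --moves '[[[0, 0.1, 0], [0, 0, 0], -1], [[0, 0.1, 0], [0, 0, 0], -1]]'

```text
t: 13.45
ee_pos: [0.5248, -0.2583, 0.0771]
tool_rot: [-3.141, 0.0, 2.892]
ft_force: [-1.8, -6.9, -3.8]
width: 0.0007
grip_force: 4.0
```

Request:
move_arm --moves '[[[0, 0.1, 0], [0, 0, 0], -1], [[0, 0, 0], [0, 0, 0], -1]]'

```text
t: 13.7
ee_pos: [0.5249, -0.2582, 0.0771]
tool_rot: [-3.139, 0.0, 2.892]
ft_force: [-7.2, -18.6, -2.7]
width: 0.0004
grip_force: 9.6
```

Request:
move_arm --moves '[[[0, 0.05, 0], [0, 0, 0], -1], [[0, 0, 0], [0, 0, 0], -1]]'

```text
t: 13.95
ee_pos: [0.5249, -0.258, 0.077]
tool_rot: [-3.138, 0.0, 2.892]
ft_force: [-10.7, -25.8, -6.1]
width: 0.0008
grip_force: 13.6
```

The right clip is at its hard stop. Now the front clip.

Request:
move_arm --moves '[[[0, -0.6, 0], [0, 0, 0], -1], [[0, -0.3, -0.5], [0, 0, 0], -1], [[0, 0, -1], [0, 0, 0], -1], [[0, 0, -1], [0, 0, 0], -1], [[0, 0, -1], [0, 0, 0], -1], [[0, 0, -1], [0, 0, 0], -1]]'

```text
t: 14.7
ee_pos: [0.5211, -0.2727, 0.1684]
tool_rot: [3.141, 0.001, 2.892]
ft_force: [-0.2, 0.3, 0.1]
width: 0.0002
grip_force: 0.0
```

```bash
python3 - <<'E'
from h import *
plan((.553,-.148),np.radians(-14.4),"front",12,.15)
E
```

```text
front [ 0.4561 -0.1231  0.169 ] tool mm [ 99.9 128.9  -0.6] yaw err deg -0.08
```

Request:
move_arm --moves '[[[0.8, 1, 0], [0, 0, 0], -1], [[0.8, 1, 0], [0, 0, 0], -1], [[0.8, 1, 0], [0, 0, 0], -1], [[0.8, 1, 0], [0, 0, 0], -1], [[0.8, 1, 0], [0, 0, 0], -1], [[0.8, 1, 0], [0, 0, 0], -1], [[0.1, 0.3, 0.9], [0, 0, 0], -1], [[0, 0, 0.9], [0, 0, 0], -1], [[0, 0, 0.5], [0, 0, 0], -1], [[0, 0, 0.5], [0, 0, 0], -1], [[0, 0, 0.5], [0, 0, 0], -1]]'

```text
t: 16.08
ee_pos: [0.4578, -0.1269, 0.1011]
tool_rot: [-3.141, 0.001, 2.891]
ft_force: [-1.6, 1.1, 8.5]
width: 0.0
grip_force: 3.4
```

Request:
move_arm --moves '[[[0, 0, 0.4], [0, 0, 0], -1], [[0, 0, 0.4], [0, 0, 0], -1], [[0, 0, 0.4], [0, 0, 0], -1]]'

```text
t: 16.45
ee_pos: [0.4572, -0.1267, 0.0765]
tool_rot: [3.142, -0.0, 2.891]
ft_force: [-2.0, 0.9, 1.9]
width: 0.0009
grip_force: 0.9
```

Request:
move_arm --moves '[[[-0.2, 0, 0], [0, 0, 0], -1], [[-0.1, 0, 0], [0, 0, 0], -1]]'

```text
t: 16.7
ee_pos: [0.4623, -0.1279, 0.0767]
tool_rot: [3.141, -0.002, 2.892]
ft_force: [-10.7, -0.6, -0.1]
width: 0.0006
grip_force: 5.1
```

Request:
move_arm --moves '[[[-0.1, 0, 0], [0, 0, 0], -1], [[0, 0, 0], [0, 0, 0], -1]]'

```text
t: 16.95
ee_pos: [0.4624, -0.1279, 0.0767]
tool_rot: [3.141, -0.005, 2.892]
ft_force: [-16.7, -0.1, 5.8]
width: 0.0005
grip_force: 7.7
```

Request:
move_arm --moves '[[[-0.05, 0, 0], [0, 0, 0], -1], [[0, 0, 0], [0, 0, 0], -1]]'

```text
t: 17.2
ee_pos: [0.4624, -0.1279, 0.0766]
tool_rot: [3.141, -0.007, 2.892]
ft_force: [-20.7, 0.0, 10.4]
width: 0.0004
grip_force: 10.3
```

Request:
move_arm --moves '[[[0.6, 0, 0], [0, 0, 0], -1], [[0.3, 0, -0.5], [0, 0, 0], -1], [[0, 0, -1], [0, 0, 0], -1], [[0, 0, -1], [0, 0, 0], -1], [[0, 0, -1], [0, 0, 0], -1], [[0, 0, -1], [0, 0, 0], -1], [[0, 0, -1], [0, 0, 0], -1], [[-0.3, 1, -1], [0, 0, 0], -1], [[-0.3, 1, -1], [0, 0, 0], -1], [[-0.3, 1, 0], [0, 0, 0], -1], [[-0.3, 1, 0], [0, 0, 0], -1], [[-0.3, 1, 0], [0, 0, 0], -1]]'

```text
t: 18.7
ee_pos: [0.5029, -0.0343, 0.228]
tool_rot: [3.141, 0.002, 2.892]
ft_force: [-0.1, -0.4, 0.2]
width: 0.0004
grip_force: 0.0
```

Request:
move_arm --moves '[[[-0.2, 1, 0], [0, 0, 0], -1], [[0, 1, 0], [0, 0, 0], -1], [[0, 1, 0], [0, 0, 0], -1], [[0, 1, 0], [0, 0, 0], -1], [[0, 1, 0], [0, 0, 0], -1], [[0, 1, 0], [0, 0, 0], -1], [[0, 1, 0], [0, 0, 0], -1], [[0, 1, 0], [0, 0, 0], -1], [[0, 1, 0], [0, 0, 0], -1], [[0, 1, 0], [0, 0, 0], -1], [[0, 1, 0], [0, 0, 0], -1], [[0, 0, 0], [0, 0, 0], -1]]'

```text
t: 20.2
ee_pos: [0.5609, 0.1787, 0.2268]
tool_rot: [3.141, 0.0, 2.893]
ft_force: [-0.0, -0.6, -1.0]
width: 0.0006
grip_force: 0.0
```

```bash
python3 - <<'E'
from h import *
a=robot.grab_frame("top");b=robot.grab_frame("scene"); s=robot.observe(); print(s["t"],s["ee_pos"])
k=lambda im:cv2.resize(cv2.convertScaleAbs(im[:,:,::-1],alpha=1.8),None,fx=3,fy=3,interpolation=cv2.INTER_CUBIC)
cv2.imwrite("pics/s5.png",np.hstack([k(a["color"][140:270,255:385]),k(b["color"][145:275,120:250])]))
E
```

```text
20.3 [0.56047066 0.17730044 0.22676985]
```

View pics/s5.png

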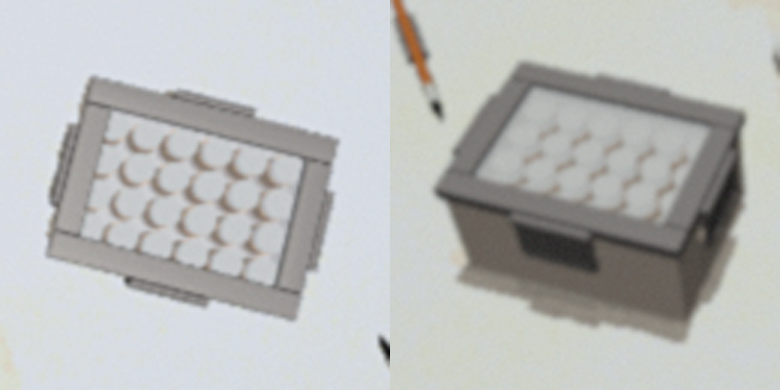

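The picture shows all four clips hanging flat. In the top view each is only a thin sliver, at (212,102), (62,165), (320,230) and (165,292). The arm is clear of everything.

```bash
python3 -c "
from station import robot
print(robot.hand_in())"
```

```text
the job is handed in; nothing more can be done
None
```

All four clips on the vial box are pushed to their stops and hang flat in the final pictures; the arm kept clear of the slide box, and the job was handed in at about 20 s (the hand-in returned no verdict).

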